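# Free the seized locating pin from the inspection fixture

### The job

The steel pin with the straight bar handle is seized in its block. Grip the bar and work the pin out by twisting it back and forth (about 30 degrees either side) while gently drawing it upward, so that the loose block stays down in its nest; a straight pull or a quick one would lift the block. Then stand the pin, point down, in the hole of the wooden stand and let go; leave the round-knobbed pin where it is.

Things in the scene. Friction and masses are not known exactly. Their poses are not given: they have to be found in the camera images.
- pin: Seized steel pin, 82 mm long, 0.16 kg, upright, tip 36 mm below the block's top. Origin: centre of its round lower tip; z up the pin, x along its bar. Shank 16 mm dia to 50 mm, collar 22 mm dia to 60 mm, then a flat-sided bar handle 56 mm long (x), 14 mm thick (y), 22 mm tall, at 60-82 mm: pinch its thickness at 71 mm. Bar starts along the block's x within 3 deg. No turning stops.
- block: Steel block holding that pin, 65 x 65 x 36 mm, 1.2 kg, top 42 mm above the table; origin: centre of underside. Fixed nest (88 mm square, 14 mm high) stops it turning, not lifting. The bore resists sliding in any direction with about 20 N dry friction for the first 25 mm of lift: rising 4 mm per 60 deg of turning keeps the block down, 12 mm lifts it. A twin block holds the other pin.
- stand_hole (a point): Centre of the mouth of the one hole in the fixed wooden stand (90 x 70 mm, 45 mm high). The hole is vertical, round, 36 mm in diameter, 38 mm deep, open at the top. The pin may lean in it.
- knob_pin: The other pin, sound, to be left alone: same shank and length, but a round knob 34 mm in diameter on top instead of the bar. Origin: centre of its lower tip, z up. It stands in the second block, knob top 90 mm above the table.
Mind the look-alikes: they are no part of the job. What is shaped like the part that bears block but yellow is not meant. Leave any red look-alike of the pin alone.

How it is judged:
On the way, in this order (a step that is already met when the one before it is completed fails the run):
1. the pin is twisted at least 15 degrees from the block's x axis, still gripped by its bore (angle between the x axis of pin and the x axis of block, either way round above 0.26 rad and z of pin in the frame of block below 0.018 m and horizontal distance between pin and block below 0.01 m).
2. the pin is twisted back to within 8 degrees of the block's x axis, still in its bore (angle between the x axis of pin and the x axis of block, either way round below 0.14 rad and z of pin in the frame of block below 0.03 m and horizontal distance between pin and block below 0.01 m).
3. the pin is drawn clear of the block (z of pin in the frame of block above 0.037 m).
At the end, for the whole second after the job is handed in: The pin stands at rest in the stand's hole, point down: tip within 18 mm of the hole's axis and more than 25 mm below its mouth, leaning less than 34 degrees; the block is within 8 mm of its start, down in its nest; the round-knobbed pin is within 15 mm of its start (horizontal distance between pin and stand_hole below 0.018 m and z of pin in the frame of stand_hole below -0.025 m and angle between pin's own z axis and vertical below 0.6 rad and linear speed of pin below 0.03 m/s and distance of block from where it was at the start of the episode below 0.008 m and distance of knob_pin from where it was at the start of the episode below 0.015 m); the robot touches nothing.
It fails at once if the block is lifted 8 mm or more in its nest (distance of block from where it was at the start of the episode above 0.008 m).
It fails at once if the round-knobbed pin is moved 15 mm or more (distance of knob_pin from where it was at the start of the episode above 0.015 m).
It also fails if it takes over 64 s, if anything falls off the work surface, if the arm or the gripper's body presses on something with over 40 N, if the wrist force passes 120 N, or if a joint passes its speed limit or range.

### The arm

A 6-joint arm with a two-finger parallel gripper is mounted at the origin on the work surface. World frame = base frame: x ahead of the robot, y to its left, z up, the work surface at z = 0. Lengths are in m, angles in rad, forces in N, time in s.
With the tool pointing down it reaches from about 0.425 to 0.95 m from the base axis. Payload 3.5 kg.
Tool frame: the origin (TCP) lies midway between the tips of the shut fingers; the grasp point (between the pads) lies 19 mm behind it; x points along the fingers, y is the direction in which the jaws open and shut, and the axes are right-handed (so a half turn about x gives the same grasp; the last joint's range is limited). The gripper opens to 85 mm and grips with 20 to 120 N. Pads are 22 mm wide; open, the fingers measure 114 mm over their backs; the gripper's body (76 mm by 85 mm) begins 54 mm behind the grasp point. The pads swing forward as they close: fully open they stand 13 mm farther back than shut.
Start: joints at [-1.352, 0.286, 1.577, -0, 1.279, -0.15], TCP at [0.243, -0.63, 0.231] pointing down, gripper open.
Joint ranges: [-2.77, 2.77], [-0.9, 2.22], [0.21, 2.48], [-1.53, 4.67], [0.24, 2.81], [-2.84, 2.84]. Speed limits (rad/s): [2.79, 2.79, 3.14, 3.14, 3.14, 3.14].

### API

Orientations are given as a unit quaternion [x, y, z, w].
In Python, from plant import sensors, optics, ctrl gives the robot as it stands.
- The arm moves only by the tool arm_command, never from a script. Its argument "increments" is a list that holds one entry, the list of rows, each a list of 4 numbers: the shift along the tool's x, y, z in cm, then the turn about the tool's x in rad. A call has 1 to 20 rows; each row shifts and turns the commanded pose from where the row before left it, along the tool's axes as they then stand; what a row does not reach is not made up. A row lasts 1/8 s, in which the tool goes at most 62.5 mm and 10.7 degrees, less where a joint would pass 70% of its speed; a pose out of reach is approached as far as the arm can. A call with a gripper value outside its range is refused whole. "grip" is the finger opening in cm, from 0 to 8.54, set as the call begins (left out, the last holds). The fingers move at their own pace and stop on an object; "grip_force" is the grip in N (left out, the last holds). Time passes only in rows, so rows that do not move let the fingers close. It gives the time, the measured TCP pose, the force and the opening at its end, in the units of the state.
- sensors.get_state(): the state, without advancing time (a new reading comes with each control period).
- optics.read_camera(name): name is "scene" or "top"; returns the picture (400x640x3 uint8, blue, green, red); there is no depth.
- optics.camera_model(name): a dict with "camera_matrix" (3x3 intrinsics, pixels), "world_from_camera" (4x4, takes a point from camera to world coordinates). Camera axes: x right, y up, looking along -z (the intrinsics and any distortion apply to the point x, -y, -z); pixel columns grow to the right and rows downward; lengths in m; the calibration is good to about 2 mm. A picture is of the moment at which its call begins. camera_model takes no time and is no camera call.
- ctrl.sign_off(): hands the job in, once; it reports no verdict.
Trained networks look in the newest picture that a camera, given by its name, has taken for a name from the list of things; names that differ only in an ending like _2 or _b are one class to them, and where a whole thing is asked for, a point or a joint stands for the part that bears it (a point fixed in the world has none). Each returns a list of dicts, best first, with "conf" (0 to 1); they miss things now and then, are a little off and sometimes report something else, mostly with a low value. They report only what shows in the picture. A call takes as long as a camera call. They do not tell look-alikes from the thing itself.
- optics.boxes_of(camera, query): "at" ([row, column] in pixels, amid what is visible of it).
- optics.place_of(camera, query): "at" ([row, column] in pixels: a listed point, or the origin of a listed thing).
The state is a dict: "time": time; "qpos": joint angles; "dq": joint speeds; "joint_efforts": joint torques, N m; "eef_pos": TCP position; "tcp_rot": TCP orientation; "contact_force": force on the tool from outside, world axes, zero at the start; "wrist_torque": the same for the moment, N m; "opening": opening from 0.0 (shut) to 1.0 (fully open).
Only numpy, scipy, OpenCV 4.12 (cv2) and the standard library are available. Lean on these libraries where they do the work, as an engineer would, in place of code of your own. Each camera call takes 0.05 s, during which the arm holds its last target.

## Working session

There is one attempt and no reset: what is moved stays moved. The work goes in short steps, Python scripts to look and compute and a tool call to move; the robot and the scene stay as the last step left them, time stands still between calls to the robot, and variables do not carry over. Pictures are saved under pics/ and viewed, and the job is handed in when it is done.

Besides the shell and the picture viewer there is one more tool, called after "Call:" in YAML: its name, and indented under it one key for each argument. arm_command: Moves the arm, as the interface text tells. Its arguments: {"type":"object","properties":{"increments":{"type":"array","items":{"type":"array","items":{"type":"array","items":{"type":"number"}}}},"grip":{"type":"number"},"grip_force":{"type":"number"}},"required":["increments"]}

```bash
ls; mkdir -p pics; cat > h.py <<'E'
import numpy as np, cv2
from plant import sensors, optics, ctrl
def ray(cam,at):
    m=optics.camera_model(cam);K=np.array(m["camera_matrix"]);T=np.array(m["world_from_camera"])
    d=np.array(m.get("distortion",m.get("dist_coeffs",np.zeros(5))),float)
    p=cv2.undistortPoints(np.array([[[at[1],at[0]]]],float),K,d)[0,0]
    return T[:3,3],T[:3,:3]@np.array([p[0],-p[1],-1])
def onz(cam,at,z):
    o,v=ray(cam,at);return o+v*(z-o[2])/v[2]
def proj(cam,P):
    m=optics.camera_model(cam);K=np.array(m["camera_matrix"]);T=np.linalg.inv(np.array(m["world_from_camera"]))
    c=T[:3,:3]@np.array(P,float)+T[:3,3];p=K@np.array([c[0],-c[1],-c[2]]);return p[1]/p[2],p[0]/p[2]
E
python3 - <<'E'
from h import *
print(sensors.get_state())
for c in("scene","top"):
    cv2.imwrite(f"pics/{c}0.png",optics.read_camera(c));print(optics.camera_model(c))
    for q in("pin","block","stand_hole","knob_pin"):
        print(c,q,optics.boxes_of(c,q) if q!="stand_hole" else '',optics.place_of(c,q))
E
```

```text
pics
{'time': 0.0, 'qpos': array([-1.35200162e+00,  2.87155583e-01,  1.57819931e+00,  3.96384764e-06,
        1.27858937e+00, -1.50003517e-01]), 'dq': array([ 0.0009939 , -0.00214467,  0.0001707 ,  0.00044974, -0.00083916,
       -0.00276502]), 'joint_efforts': array([ 1.41191391e-03, -4.05978012e+01, -2.92624658e+01,  2.42269198e-05,
        5.71280703e-03, -3.04568701e-06]), 'eef_pos': array([ 0.24321454, -0.62894849,  0.22994182]), 'tcp_rot': array([-0.69509126, -0.13048266,  0.69514576, -0.12882071]), 'contact_force': array([ 0.68894142, -0.42791911, -0.1375504 ]), 'wrist_torque': array([-0.03167574, -0.00943838,  0.01598561]), 'opening': 0.9978122049476429}
{'camera_matrix': array([[389.62343801,   0.        , 322.21945547],
       [  0.        , 389.62343801, 196.91223031],
       [  0.        ,   0.        ,   1.        ]]), 'world_from_camera': array([[ 0.38839468, -0.78161905,  0.48807912,  0.89497807],
       [ 0.92134669,  0.33882973, -0.19056414, -0.20525919],
       [-0.01642715,  0.52370419,  0.85174179,  0.73708114],
       [ 0.        ,  0.        ,  0.        ,  1.  
[... 776 characters left out ...]
278,  0.99622112, -0.08440586,  0.42297171],
       [-0.9995677 , -0.02217701, -0.01930282, -0.06695592],
       [-0.02110174,  0.08397419,  0.99624447,  0.96623315],
       [ 0.        ,  0.        ,  0.        ,  1.        ]])}
top pin [{'at': [274.4, 439.3], 'conf': 0.65}, {'at': [224.5, 402.7], 'conf': 0.51}] [{'at': [272.2, 435.2], 'conf': 0.74}, {'at': [225.8, 396.0], 'conf': 0.66}]
top block [{'at': [226.2, 398.1], 'conf': 0.83}, {'at': [223.0, 463.7], 'conf': 0.57}] [{'at': [225.8, 399.3], 'conf': 0.8}, {'at': [220.2, 461.8], 'conf': 0.76}]
top stand_hole  [{'at': [154.9, 284.6], 'conf': 0.71}]
top knob_pin [{'at': [213.8, 213.5], 'conf': 0.54}] [{'at': [212.2, 222.3], 'conf': 0.71}]
```

View pics/scene0.png

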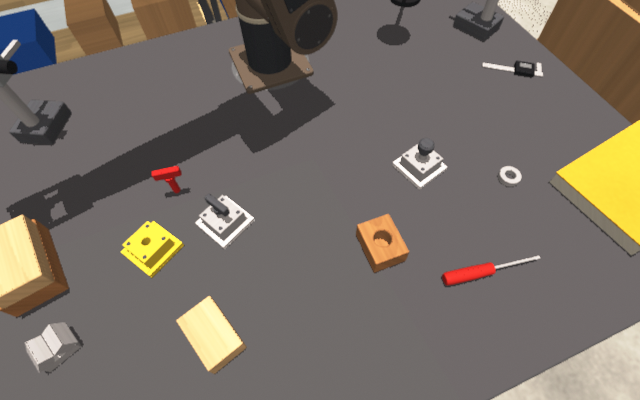

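View pics/top0.png

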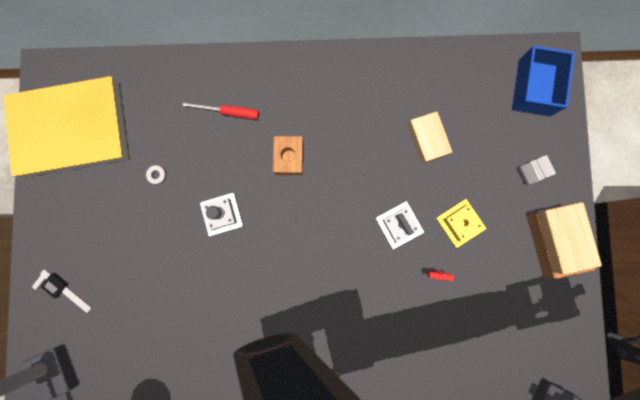

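```bash
python3 - <<'E'
import cv2
i=cv2.imread('pics/top0.png')[180:300,350:500];cv2.imwrite('pics/top0c.png',cv2.resize(i,None,fx=5,fy=5,interpolation=cv2.INTER_CUBIC))
i=cv2.imread('pics/scene0.png')[140:290,110:270];cv2.imwrite('pics/scene0c.png',cv2.resize(i,None,fx=4,fy=4,interpolation=cv2.INTER_CUBIC))
E
```

```text
(no output)
```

View pics/top0c.png

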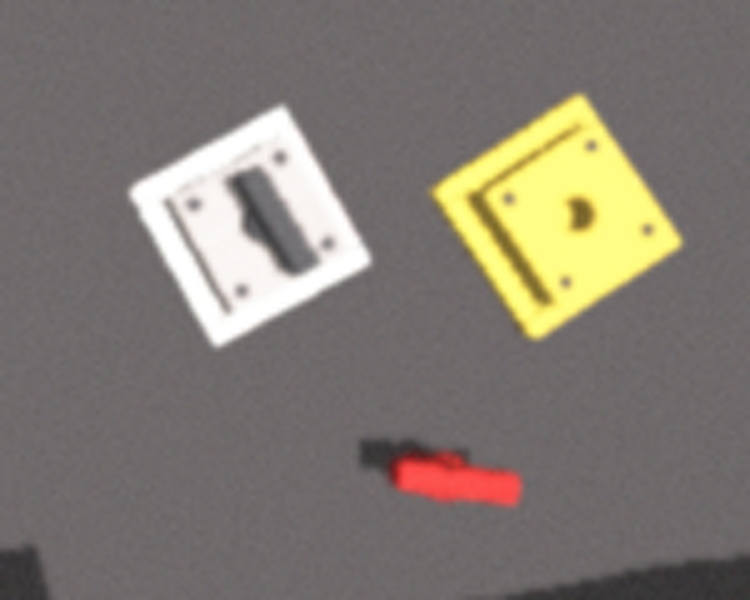

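View pics/scene0c.png

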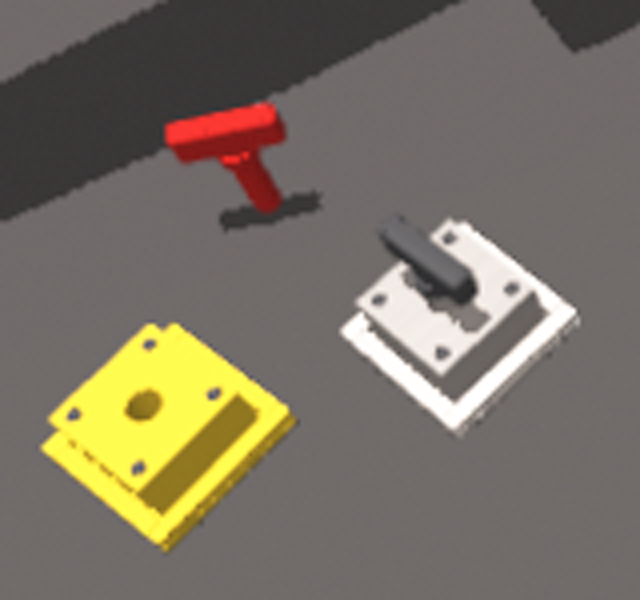

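The seized pin, a grey bar in the white block, shows at about (row 224, col 403) in top. The red copy is at (275, 440) and the yellow block at (223, 462). The stand hole is at (155, 288) and the knob pin at (213, 215). Next I'll measure the pin, hole and nest.

```bash
python3 - <<'E'
from h import *
from scipy.optimize import minimize
f=lambda r:np.round(r,4)
# nest
c=[onz("top",(180+y/5-.4,350+x/5-.4),.014) for x,y in((285,105),(130,190),(217,347),(372,260))]
print("nest",f(np.mean(c,0)),[f(x) for x in c],"sides",f([np.linalg.norm(c[i]-c[(i+1)%4]) for i in range(4)]))
for i in range(2):
    e=c[i+1]-c[i] if i<3 else 0; print(np.degrees(np.arctan2(e[1],e[0])))
# stand hole
for cam,at in(("top",(154.9,284.6)),("scene",(237.0,381.1))): print(cam,"hole",f(onz(cam,at,.045)))
# bar: dark segmentation both views; fit box by silhouette IoU
sil={}
for cam,(r0,r1,c0,c1) in {"top":(208,240,388,418),"scene":(188,220,200,235)}.items():
    g=cv2.cvtColor(cv2.imread(f'pics/{cam}0.png'),cv2.COLOR_BGR2GRAY); m=np.zeros(g.shape,np.uint8)
    m[r0:r1,c0:c1]=(g[r0:r1,c0:c1]<105)*255; sil[cam]=m
    print(cam,(m>0).sum())
    big=cv2.resize(m[r0:r1,c0:c1],None,fx=8,fy=8,interpolation=0);cv2.imwrite(f'pics/m_{cam}.png',big)
E
```

```text
nest [ 0.4502 -0.2523  0.014 ] [array([ 0.5105, -0.2717,  0.014 ]), array([ 0.4692, -0.1923,  0.014 ]), array([ 0.3897, -0.233 ,  0.014 ]), array([ 0.4315, -0.312 ,  0.014 ])] sides [0.0895 0.0893 0.0893 0.0886]
117.44097057936713
-152.84802506328703
top hole [0.6285 0.0321 0.045 ]
scene hole [0.629  0.0195 0.045 ]
top 67
scene 180
```

View pics/m_top.png

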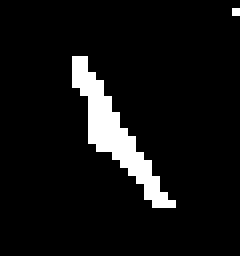

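View pics/m_scene.png

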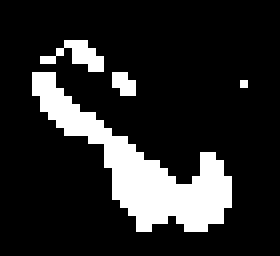

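```bash
python3 - <<'E'
from h import *
def draw(cam,polys,win,s,name):
    im=cv2.imread(f'pics/{cam}0.png');r0,r1,c0,c1=win
    b=cv2.resize(im[r0:r1,c0:c1],None,fx=s,fy=s,interpolation=cv2.INTER_CUBIC)
    for P,col in polys:
        q=np.array([proj(cam,p) for p in P]);q=np.stack([(q[:,1]-c0+.5)*s,(q[:,0]-r0+.5)*s],1)
        cv2.polylines(b,[q.astype(np.int32)],True,col,1)
    return b
def rect(cx,cy,z,a,l,w):
    a=np.radians(a);R=np.array([[np.cos(a),-np.sin(a)],[np.sin(a),np.cos(a)]])
    return [np.r_[np.array([cx,cy])+R@(np.array(v)*[l/2,w/2]),z] for v in((1,1),(-1,1),(-1,-1),(1,-1))]
circ=lambda x,y,z,r:[(x+r*np.cos(t),y+r*np.sin(t),z) for t in np.linspace(0,6.28,40)]
bx=(.450,-.252);A=27.3
P=[(rect(*bx,.088,A,.056,.014),(0,0,255)),(rect(*bx,.066,A,.056,.014),(0,255,255)),(rect(*bx,.042,A,.065,.065),(0,255,0)),(rect(*bx,.014,A,.088,.088),(255,0,0))]
a=draw("top",P,(190,260,365,435),5,0);b=draw("scene",P,(175,255,185,265),5,0)
H=(.6285,.0255)
Q=[(circ(*H,.045,.018),(0,255,0))]
c=draw("top",Q,(125,185,260,320),6,0);d=draw("scene",Q,(205,275,350,420),5,0)
cv2.imwrite('pics/ov1.png',np.hstack([cv2.resize(a,(400,400)),cv2.resize(b,(400,400))]))
cv2.imwrite('pics/ov2.png',np.hstack([cv2.resize(c,(400,400)),cv2.resize(d,(400,400))]))
E
```

```text
(no output)
```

View pics/ov1.png

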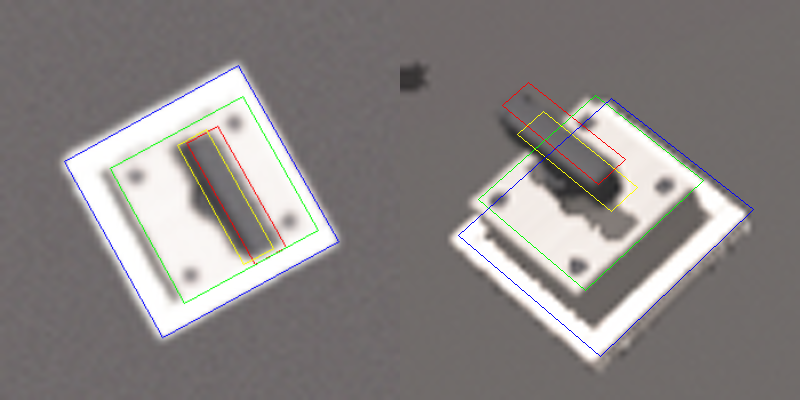

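View pics/ov2.png

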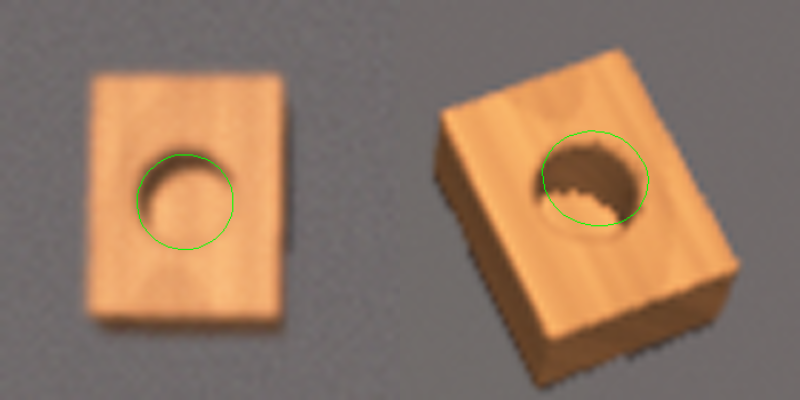

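```bash
python3 - <<'E'
from h import *
for cam,(r0,r1,c0,c1) in {"top":(200,250,375,425),"scene":(185,235,190,240)}.items():
    im=cv2.imread(f'pics/{cam}0.png')[r0:r1,c0:c1]
    g=cv2.LUT(im,np.clip((np.arange(256)/255.)**.6*255*1.1,0,255).astype(np.uint8))
    cv2.imwrite(f'pics/z_{cam}.png',cv2.resize(g,None,fx=12,fy=12,interpolation=cv2.INTER_CUBIC))
P=[(.45,-.252,z) for z in(0,.042,.066,.088)]
for c in("top","scene"): print(c,[np.round(proj(c,p),1) for p in P])
E
```

```text
top [array([224.9, 398.6]), array([224.4, 401.9]), array([224. , 403.9]), array([223.7, 405.9])]
scene [array([222.1, 227.3]), array([212.5, 222.7]), array([206.6, 219.9]), array([201. , 217.2])]
```

View pics/z_top.png

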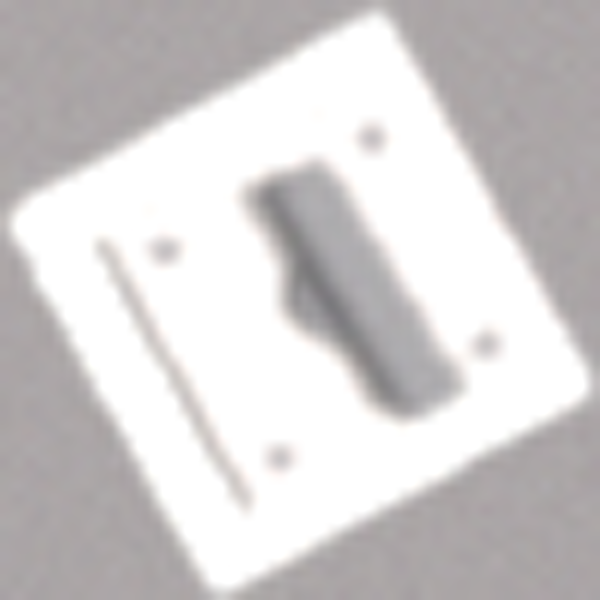

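View pics/z_scene.png

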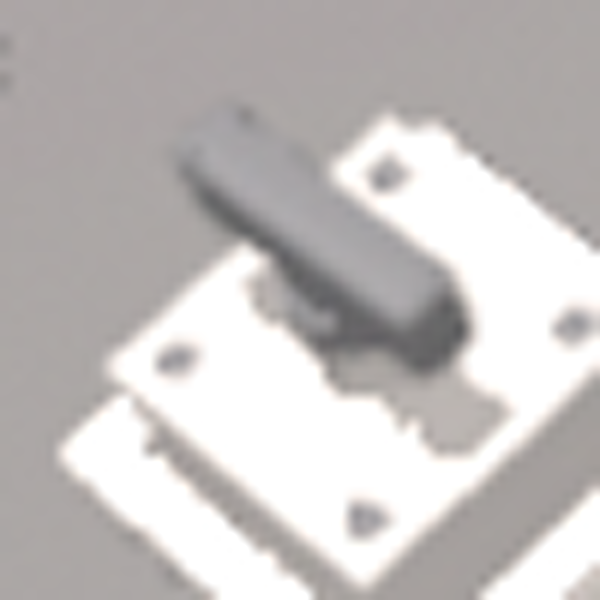

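```bash
python3 - <<'E'
from h import *
from scipy.spatial.transform import Rotation as R
f=lambda r:np.round(r,4)
print("block top:",f(onz("top",(224.25,401.7),.042)),"scene:",f(onz("scene",(213.2,220.8),.042)))
print("bar top:",f(onz("top",(223.4,405.2),.088)),"scene:",f(onz("scene",(202.2,216.3),.088)))
e=[onz("top",(200+y/12-.5,375+x/12-.5),.088) for x,y in((330,165),(460,385),(280,175),(410,415))]
for a,b in((1,0),(3,2)): d=e[b]-e[a];print(np.degrees(np.arctan2(d[1],d[0])),np.linalg.norm(d))
b=[onz("top",(200+y/12-.5,375+x/12-.5),.042) for x,y in((372,137),(487,345),(165,250),(280,457))]
for p,q in((1,0),(3,2)): d=b[q]-b[p];print("holes",np.degrees(np.arctan2(d[1],d[0])))
print("hole scene",f(onz("scene",(205+193/5.71-.5,350+188/5.71-.5),.045)), "top", f(onz("top",(125+200/6.67-.5,260+186/6.67-.5),.045)))
s=sensors.get_state();M=R.from_quat(s["tcp_rot"]).as_matrix();print(f(M),np.degrees(np.arctan2(M[1,1],M[0,1])))
T=np.array([.451,-.2515,.12]);print("tool delta cm",f(M.T@(T-s["eef_pos"])*100))
E
```

```text
block top: [ 0.4503 -0.2515  0.042 ] scene: [ 0.45  -0.256  0.042]
bar top: [ 0.4507 -0.2505  0.088 ] scene: [ 0.452  -0.2543  0.088 ]
28.4342745646194 0.04888451075704709
26.32567460018986 0.05223996434527371
holes 26.719766033400823
holes 27.08998881628364
hole scene [0.6325 0.0206 0.045 ] top [0.6293 0.0251 0.045 ]
[[ 0.      0.3605 -0.9328]
 [-0.     -0.9328 -0.3605]
 [-1.      0.     -0.    ]] -68.86917743378237
tool delta cm [ 11.1332 -27.7816 -32.9974]
```

Call:
arm_command:
  increments:
    - [[0.8,-2.3,-2.74,0],[0.8,-2.3,-2.74,0],[0.8,-2.3,-2.74,0],[0.8,-2.3,-2.74,0],[0.8,-2.3,-2.74,0],[0.8,-2.3,-2.74,0],[0.8,-2.3,-2.74,0],[0.8,-2.3,-2.74,0],[0.8,-2.3,-2.74,0],[0.8,-2.3,-2.74,0],[0.8,-2.3,-2.74,0],[0.8,-2.3,-2.74,0],[0,0,0,-0.108],[0,0,0,0]]
  grip: 8.5
  grip_force: 80

```text
time: 2.55
eef_pos: [0.4508, -0.2533, 0.1355]
tcp_rot: [0.687, 0.167, -0.687, 0.167]
contact_force: [-0.1, -0.0, 0.1]
opening: 0.997
```

```bash
cat >> h.py <<'E'
from scipy.spatial.transform import Rotation as R
def to(T):
    s=sensors.get_state();M=R.from_quat(s["tcp_rot"]).as_matrix()
    print("t",s["time"],"pos",np.round(s["eef_pos"],4),"yaw",np.degrees(np.arctan2(M[1,1],M[0,1])),"xax",np.round(M[:,0],3),"q",np.round(s["qpos"],2),"open",s["opening"],"F",np.round(s["contact_force"],1))
    print("delta cm",np.round(M.T@(np.array(T)-s["eef_pos"])*100,3))
E
python3 - <<'E'
from h import *
to([.4505,-.2525,.058])
cv2.imwrite("pics/top1.png",optics.read_camera("top")[150:300,330:480].repeat(4,0).repeat(4,1))
E
```

```text
t 2.55 pos [ 0.4508 -0.2533  0.1355] yaw -62.695766638274776 xax [ 0. -0. -1.] q [-0.71  0.04  2.04 -0.    1.06  0.39] open 0.9968888238077923 F [-0.1 -0.   0.1]
delta cm [ 7.745 -0.086 -0.008]
```

View pics/top1.png

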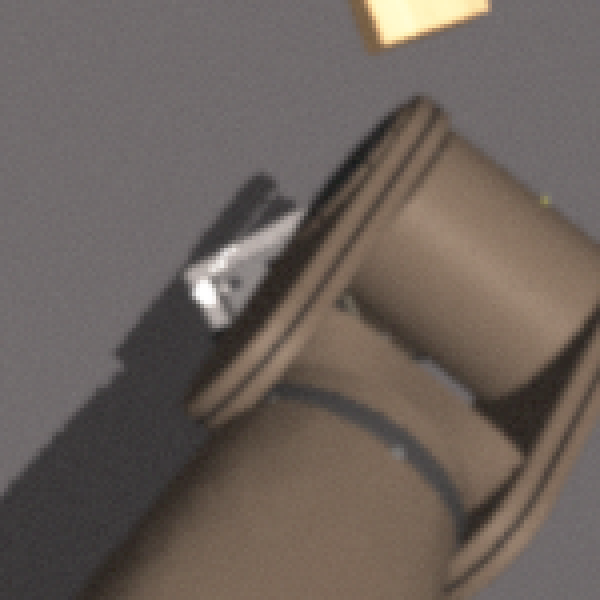

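The top view is now blocked by the arm. The tool sits over the white block, at about (270, 230) in the crop. I'll descend and close lightly.

Call:
arm_command:
  increments:
    - [[1.3,0,0,0],[1.3,0,0,0],[1.3,-0.08,0,0],[1.3,0,0,0],[1.2,0,0,0],[1.1,0,0,0],[0.2,0,0,0],[0,0,0,0]]
  grip: 3.0

```text
time: 3.6
eef_pos: [0.4503, -0.253, 0.0584]
tcp_rot: [0.687, 0.167, -0.687, 0.167]
contact_force: [0.4, -0.5, -0.8]
opening: 0.349
```

```bash
python3 - <<'E'
from h import *
to([.4505,-.2525,.058])
i=optics.read_camera("scene")[120:270,130:290];cv2.imwrite("pics/s2.png",cv2.resize(i,None,fx=4,fy=4))
E
```

```text
t 3.6 pos [ 0.4503 -0.253   0.0584] yaw -62.680088467461694 xax [ 0. -0. -1.] q [-0.71  0.16  2.08  0.    0.9   0.39] open 0.34909604133464184 F [ 0.4 -0.5 -0.8]
delta cm [ 0.038 -0.035 -0.038]
```

View pics/s2.png

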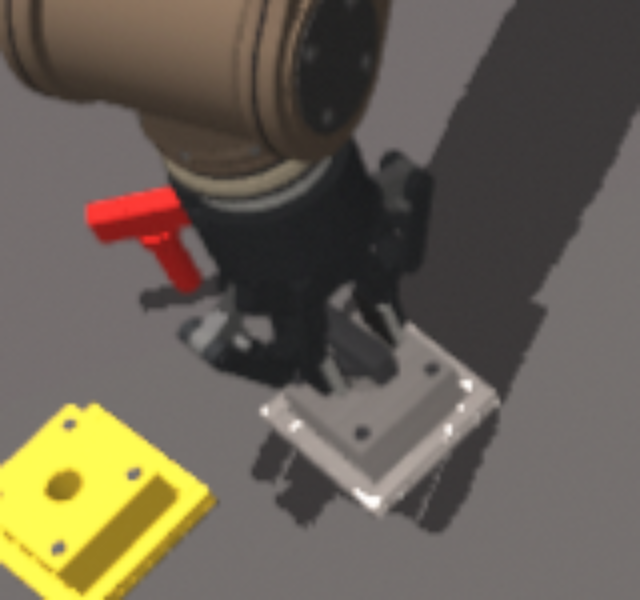

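The bar, at about (355, 345), lies between the two pads at 30 mm opening with no contact force. I'll close gently.

Call:
arm_command:
  increments:
    - [[0,0,0,0],[0,0,0,0],[0,0,0,0],[0,0,0,0]]
  grip: 1.0
  grip_force: 20

```text
time: 4.15
eef_pos: [0.4506, -0.2532, 0.059]
tcp_rot: [0.687, 0.167, -0.687, 0.167]
contact_force: [0.6, 0.5, 4.3]
opening: 0.241
```

```bash
python3 - <<'E'
from h import *
to([.4505,-.2525,.058]);print(sensors.get_state()["wrist_torque"])
E
```

```text
t 4.15 pos [ 0.4506 -0.2532  0.059 ] yaw -62.68333311405753 xax [ 0.001 -0.001 -1.   ] q [-0.71  0.16  2.08  0.    0.9   0.39] open 0.2409064255197304 F [0.6 0.5 4.3]
delta cm [ 0.098 -0.067 -0.025]
[0.10004991 0.04369202 0.05414103]
```

Call:
arm_command:
  increments:
    - [[0,0,0,0],[0,0,0,0]]

```text
time: 4.4
eef_pos: [0.4506, -0.2532, 0.0589]
tcp_rot: [0.687, 0.167, -0.687, 0.167]
contact_force: [1.1, 0.3, 6.0]
opening: 0.239
```

```bash
python3 - <<'E'
from h import *
to([.4505,-.2525,.058]);print(sensors.get_state()["wrist_torque"])
i=optics.read_camera("scene")[180:240,180:250];cv2.imwrite("pics/s3.png",cv2.resize(i,None,fx=9,fy=9,interpolation=2))
E
```

```text
t 4.4 pos [ 0.4506 -0.2532  0.0589] yaw -62.68148799741636 xax [ 0.001 -0.001 -1.   ] q [-0.71  0.16  2.08  0.    0.9   0.39] open 0.23886587321088631 F [1.1 0.3 6. ]
delta cm [ 0.093 -0.067 -0.025]
[0.16684354 0.08624203 0.03335532]
```

View pics/s3.png

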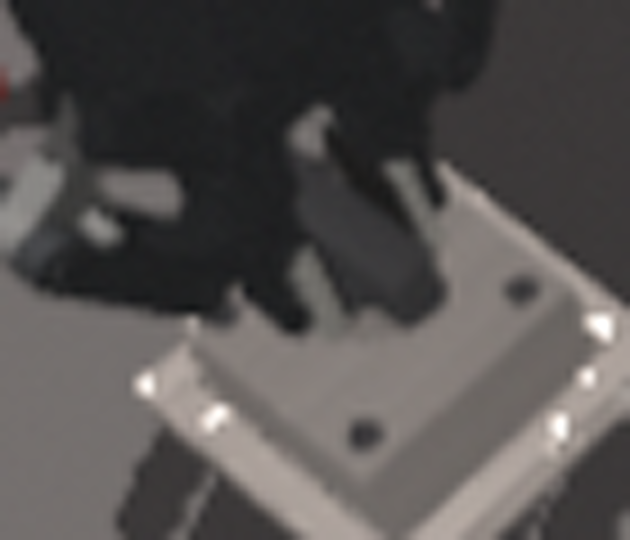

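The fingers stopped at 20 mm, wider than the 14 mm bar, and the tool feels an upward force. So the tips are catching the 22 mm collar at about (330, 290). I'll reopen, rise and retry.

Call:
arm_command:
  increments:
    - [[0,0,0,0],[0,0,0,0],[-0.3,0,0,0],[-0.3,0,0,0],[0,0,0,0]]
  grip: 3.0

```text
time: 5.08
eef_pos: [0.4504, -0.2531, 0.0648]
tcp_rot: [0.687, 0.167, -0.687, 0.167]
contact_force: [-0.7, -0.9, 0.8]
opening: 0.355
```

Call:
arm_command:
  increments:
    - [[0,0,0,0],[0,0,0,0],[0,0,0,0],[0,0,0,0],[0,0,0,0]]
  grip: 0.8

```text
time: 5.7
eef_pos: [0.4504, -0.2531, 0.0646]
tcp_rot: [0.687, 0.167, -0.687, 0.167]
contact_force: [0.8, -1.3, 3.4]
opening: 0.22
```

```bash
python3 - <<'E'
from h import *
to([.4505,-.2525,.058]);print(sensors.get_state()["wrist_torque"])
i=optics.read_camera("scene")[180:240,180:250];cv2.imwrite("pics/s4.png",cv2.resize(i,None,fx=9,fy=9,interpolation=2))
E
```

```text
t 5.7 pos [ 0.4504 -0.2531  0.0646] yaw -62.67898531685159 xax [ 0.001 -0.    -1.   ] q [-0.71  0.15  2.08 -0.    0.92  0.39] open 0.22039557226622059 F [ 0.8 -1.3  3.4]
delta cm [ 0.663 -0.052 -0.035]
[ 0.00585307 -0.00651561  0.01423118]
```

View pics/s4.png

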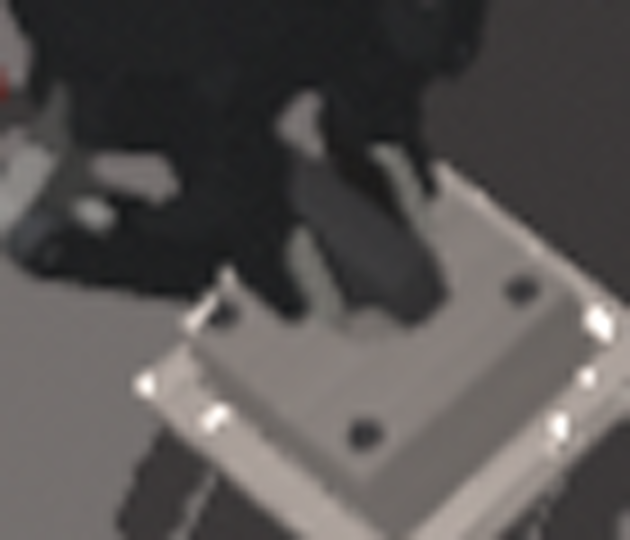

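Call:
arm_command:
  increments:
    - [[0,0,0,0],[0,0,0,0],[-0.2,0,0,0],[-0.2,0,0,0],[0,0,0,0]]
  grip: 3.0

```text
time: 6.38
eef_pos: [0.4503, -0.253, 0.0686]
tcp_rot: [0.687, 0.167, -0.687, 0.167]
contact_force: [-0.5, 0.4, 0.4]
opening: 0.35
```

Call:
arm_command:
  increments:
    - [[0,0,0,0],[0,0,0,0],[0,0,0,0],[0,0,0,0],[0,0,0,0],[0,0,0,0]]
  grip: 0.8

```text
time: 7.12
eef_pos: [0.4502, -0.2529, 0.0683]
tcp_rot: [0.687, 0.167, -0.687, 0.167]
contact_force: [-0.1, 0.4, -0.1]
opening: 0.153
```

```bash
python3 - <<'E'
from h import *
to([.4505,-.2525,.058]);print(sensors.get_state()["wrist_torque"])
i=optics.read_camera("scene")[180:240,180:250];cv2.imwrite("pics/s5.png",cv2.resize(i,None,fx=9,fy=9,interpolation=2))
E
```

```text
t 7.125 pos [ 0.4502 -0.2529  0.0683] yaw -62.68623087748267 xax [ 0. -0. -1.] q [-0.71  0.14  2.08  0.    0.92  0.39] open 0.15345407179142992 F [-0.1  0.4 -0.1]
delta cm [ 1.035 -0.025 -0.044]
[-0.02350569 -0.04186909 -0.12783986]
```

View pics/s5.png

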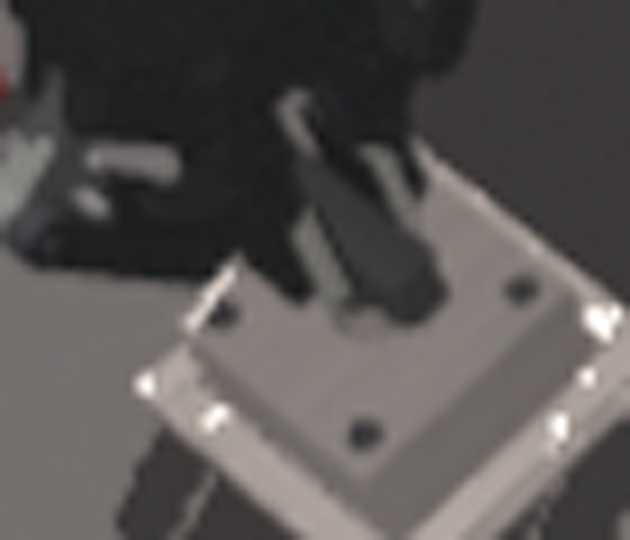

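Now it's seated on the bar: 13 mm opening and no side force. I'll tighten the grip and start twisting.

Call:
arm_command:
  increments:
    - [[0,0,0,0],[0,0,0,0],[0,0,0,0.09],[-0.02,0,0,0.09],[-0.02,0,0,0.09],[-0.02,0,0,0.09],[-0.02,0,0,0.09],[-0.02,0,0,0.09],[0,0,0,0]]
  grip_force: 90

```text
time: 8.3
eef_pos: [0.4497, -0.2527, 0.0687]
tcp_rot: [-0.706, 0.022, 0.707, 0.022]
contact_force: [0.7, 0.1, -2.6]
opening: 0.137
```

```bash
python3 - <<'E'
from h import *
to([.4505,-.2525,.0683]);print(sensors.get_state()["wrist_torque"])
i=optics.read_camera("scene")[180:240,180:250];cv2.imwrite("pics/s6.png",cv2.resize(i,None,fx=9,fy=9,interpolation=2))
E
```

```text
t 8.3 pos [ 0.4497 -0.2527  0.0687] yaw -93.54618155845657 xax [-0.001  0.    -1.   ] q [-0.71  0.14  2.08 -0.    0.93  0.92] open 0.13728508568885042 F [ 0.7  0.1 -2.6]
delta cm [ 0.036 -0.025 -0.077]
[-0.16202183 -0.06853513  0.00917441]
```

View pics/s6.png

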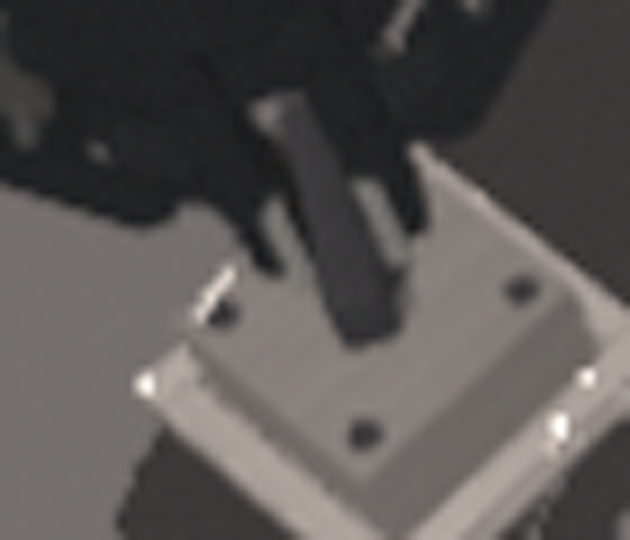

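The bar has turned with the grip and the block hasn't moved. I'll continue to-and-fro.

Call:
arm_command:
  increments:
    - [[0,0,0,-0.09],[-0.02,0,0,-0.09],[-0.03,0,0,-0.09],[-0.03,0,0,-0.09],[-0.03,0,0,-0.09],[-0.03,0,0,-0.09],[-0.03,0,0,-0.09],[-0.03,0,0,-0.09],[-0.03,0,0,-0.09],[-0.03,0,0,-0.09],[-0.03,0,0,-0.09],[-0.02,0,0,-0.09],[0,0,0,0]]

```text
time: 9.98
eef_pos: [0.449, -0.2519, 0.0707]
tcp_rot: [-0.617, -0.345, 0.618, -0.343]
contact_force: [-0.1, -1.5, -8.8]
opening: 0.14
```

```bash
python3 - <<'E'
from h import *
to([.4505,-.2525,.0683]);print(sensors.get_state()["wrist_torque"])
i=optics.read_camera("scene")[180:240,180:250];cv2.imwrite("pics/s7.png",cv2.resize(i,None,fx=9,fy=9,interpolation=2))
E
```

```text
t 9.975 pos [ 0.449  -0.2519  0.0707] yaw -31.746856834757544 xax [-0.003  0.002 -1.   ] q [-0.71  0.13  2.08  0.    0.93 -0.15] open 0.140388158426259 F [-0.1 -1.5 -8.8]
delta cm [ 0.243  0.16  -0.025]
[-0.0799588  -0.12708521 -0.01333475]
```

View pics/s7.png

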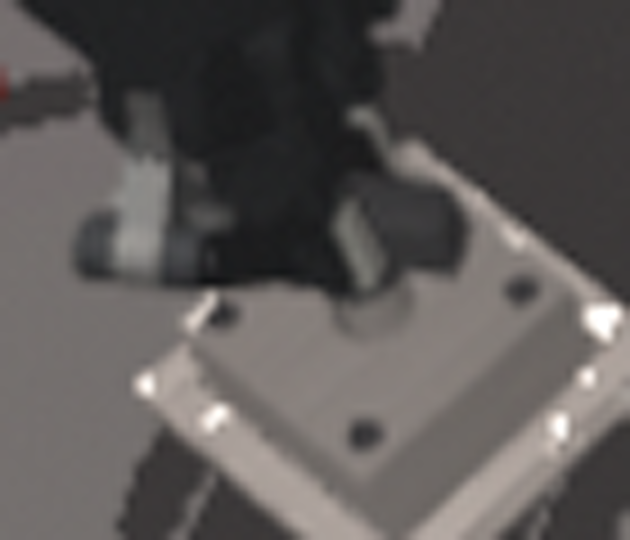

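The bar has swung to the other side and the block is still down, with about 9 N of pull. Continuing at the same rate.

Call:
arm_command:
  increments:
    - [[0,0,0,0.09],[-0.02,0,0,0.09],[-0.03,0,0,0.09],[-0.03,0,0,0.09],[-0.03,0,0,0.09],[-0.03,0,0,0.09],[-0.03,0,0,0.09],[-0.03,0,0,0.09],[-0.03,0,0,0.09],[-0.03,0,0,0.09],[-0.03,0,0,0.09],[-0.02,0,0,0.09]]

```text
time: 11.52
eef_pos: [0.4495, -0.2528, 0.0745]
tcp_rot: [-0.706, 0.023, 0.707, 0.023]
contact_force: [0.3, -2.1, -8.8]
opening: 0.14
```

Call:
arm_command:
  increments:
    - [[0,0,0,-0.09],[-0.02,0,0,-0.09],[-0.03,0,0,-0.09],[-0.03,0,0,-0.09],[-0.03,0,0,-0.09],[-0.03,0,0,-0.09],[-0.03,0,0,-0.09],[-0.03,0,0,-0.09],[-0.03,0,0,-0.09],[-0.03,0,0,-0.09],[-0.03,0,0,-0.09],[-0.02,0,0,-0.09]]

```text
time: 13.02
eef_pos: [0.4492, -0.2519, 0.0774]
tcp_rot: [-0.617, -0.346, 0.618, -0.344]
contact_force: [0.3, 1.0, -6.6]
opening: 0.142
```

```bash
python3 - <<'E'
from h import *
to([.4505,-.2525,.0683]);print(sensors.get_state()["wrist_torque"])
i=optics.read_camera("scene")[180:240,180:250];cv2.imwrite("pics/s8.png",cv2.resize(i,None,fx=9,fy=9,interpolation=2))
E
```

```text
t 13.025 pos [ 0.4492 -0.2519  0.0774] yaw -31.650354475195872 xax [-0.002  0.002 -1.   ] q [-0.71  0.12  2.08  0.    0.95 -0.16] open 0.1419641785783654 F [ 0.3  1.  -6.6]
delta cm [ 0.911  0.147 -0.019]
[ 0.07574356  0.05755016 -0.07107981]
```

View pics/s8.png

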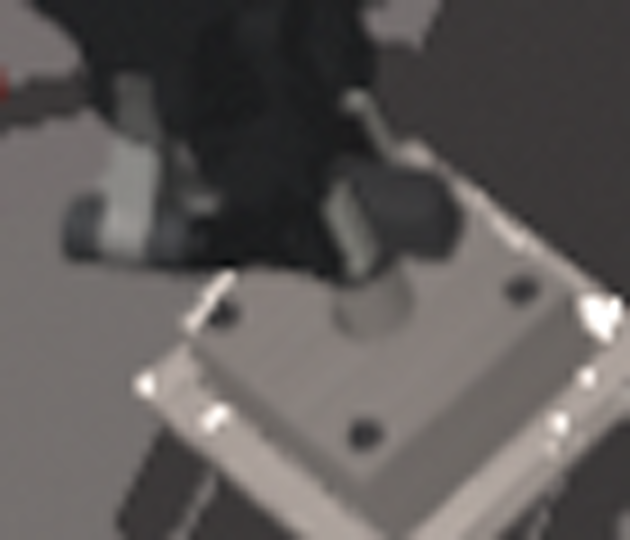

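The pin is rising with the tool (about 9 mm), and the block's bolt holes are unmoved at (520, 290) and (365, 435). Continuing.

Call:
arm_command:
  increments:
    - [[0,0,0,0.09],[-0.02,0,0,0.09],[-0.03,0,0,0.09],[-0.03,0,0,0.09],[-0.03,0,0,0.09],[-0.03,0,0,0.09],[-0.03,0,0,0.09],[-0.03,0,0,0.09],[-0.03,0,0,0.09],[-0.03,0,0,0.09],[-0.03,0,0,0.09],[-0.02,0,0,0.09]]

```text
time: 14.58
eef_pos: [0.4496, -0.2527, 0.0807]
tcp_rot: [-0.706, 0.024, 0.707, 0.024]
contact_force: [0.5, -1.2, -8.4]
opening: 0.141
```

Call:
arm_command:
  increments:
    - [[0,0,0,-0.09],[-0.02,0,0,-0.09],[-0.03,0,0,-0.09],[-0.03,0,0,-0.09],[-0.03,0,0,-0.09],[-0.03,0,0,-0.09],[-0.03,0,0,-0.09],[-0.03,0,0,-0.09],[-0.03,0,0,-0.09],[-0.03,0,0,-0.09],[-0.03,0,0,-0.09],[-0.02,0,0,-0.09]]

```text
time: 16.08
eef_pos: [0.4492, -0.252, 0.0837]
tcp_rot: [-0.617, -0.345, 0.618, -0.343]
contact_force: [-0.9, 1.1, -7.3]
opening: 0.14
```

Call:
arm_command:
  increments:
    - [[0,0,0,0.09],[-0.02,0,0,0.09],[-0.03,0,0,0.09],[-0.03,0,0,0.09],[-0.03,0,0,0.09],[-0.03,0,0,0.09],[-0.03,0,0,0.09],[-0.03,0,0,0.09],[-0.03,0,0,0.09],[-0.03,0,0,0.09],[-0.03,0,0,0.09],[-0.02,0,0,0.09]]

```text
time: 17.58
eef_pos: [0.4495, -0.2527, 0.0868]
tcp_rot: [-0.706, 0.024, 0.707, 0.024]
contact_force: [0.6, -2.0, -8.1]
opening: 0.136
```

```bash
python3 - <<'E'
from h import *
to([.4505,-.2525,.0683]);print(sensors.get_state()["wrist_torque"])
i=optics.read_camera("scene")[180:240,180:250];cv2.imwrite("pics/s9.png",cv2.resize(i,None,fx=9,fy=9,interpolation=2))
E
```

```text
t 17.575 pos [ 0.4495 -0.2527  0.0868] yaw -93.8487901500505 xax [-0.001  0.    -1.   ] q [-0.71  0.11  2.07 -0.    0.96  0.93] open 0.13626454294791646 F [ 0.6 -2.  -8.1]
delta cm [ 1.854 -0.031 -0.097]
[-0.30847261 -0.0932256   0.06420932]
```

View pics/s9.png

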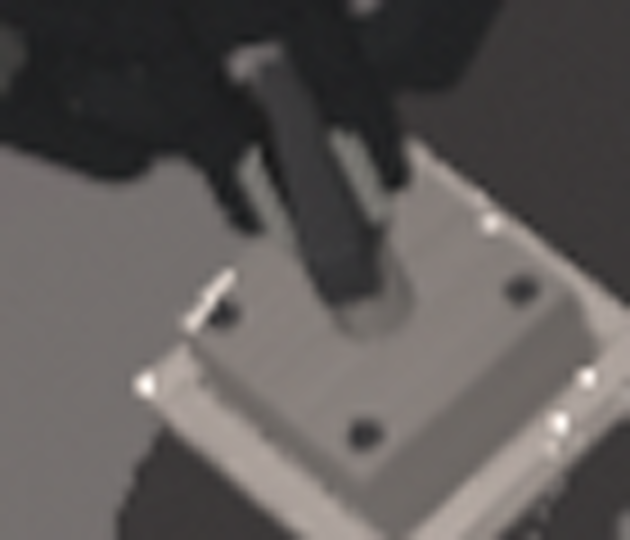

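Call:
arm_command:
  increments:
    - [[0,0,0,-0.09],[-0.02,0,0,-0.09],[-0.03,0,0,-0.09],[-0.03,0,0,-0.09],[-0.03,0,0,-0.09],[-0.03,0,0,-0.09],[-0.03,0,0,-0.09],[-0.03,0,0,-0.09],[-0.03,0,0,-0.09],[-0.03,0,0,-0.09],[-0.03,0,0,-0.09],[-0.02,0,0,-0.09]]

```text
time: 19.12
eef_pos: [0.4492, -0.2519, 0.0899]
tcp_rot: [-0.617, -0.346, 0.618, -0.344]
contact_force: [-0.4, 0.6, -7.8]
opening: 0.139
```

Call:
arm_command:
  increments:
    - [[0,0,0,0.09],[-0.02,0,0,0.09],[-0.03,0,0,0.09],[-0.03,0,0,0.09],[-0.03,0,0,0.09],[-0.03,0,0,0.09],[-0.03,0,0,0.09],[-0.03,0,0,0.09],[-0.03,0,0,0.09],[-0.03,0,0,0.09],[-0.03,0,0,0.09],[-0.02,0,0,0.09]]

```text
time: 20.62
eef_pos: [0.4508, -0.2535, 0.0955]
tcp_rot: [0.707, -0.024, -0.706, -0.023]
contact_force: [-0.3, 0.6, -1.6]
opening: 0.143
```

Call:
arm_command:
  increments:
    - [[0,0,0,-0.09],[-0.02,0,0,-0.09],[-0.03,0,0,-0.09],[-0.03,0,0,-0.09],[-0.03,0,0,-0.09],[-0.03,0,0,-0.09],[-0.03,0,0,-0.09],[-0.03,0,0,-0.09],[-0.03,0,0,-0.09],[-0.03,0,0,-0.09],[-0.03,0,0,-0.09],[-0.02,0,0,-0.09]]

```text
time: 22.12
eef_pos: [0.451, -0.2536, 0.0987]
tcp_rot: [0.617, 0.344, -0.617, 0.346]
contact_force: [-0.5, -1.0, -2.0]
opening: 0.143
```

```bash
python3 - <<'E'
from h import *
to([.4505,-.2525,.0683]);print(sensors.get_state()["wrist_torque"])
i=optics.read_camera("scene")[180:240,180:250];cv2.imwrite("pics/s10.png",cv2.resize(i,None,fx=9,fy=9,interpolation=2))
E
```

```text
t 22.125 pos [ 0.451  -0.2536  0.0987] yaw -31.583886253843552 xax [ 0.002 -0.001 -1.   ] q [-0.71  0.09  2.06 -0.    0.98 -0.16] open 0.14277332564417816 F [-0.5 -1.  -2. ]
delta cm [ 3.036 -0.102 -0.067]
[-0.03881146  0.0422442   0.02493927]
```

View pics/s10.png

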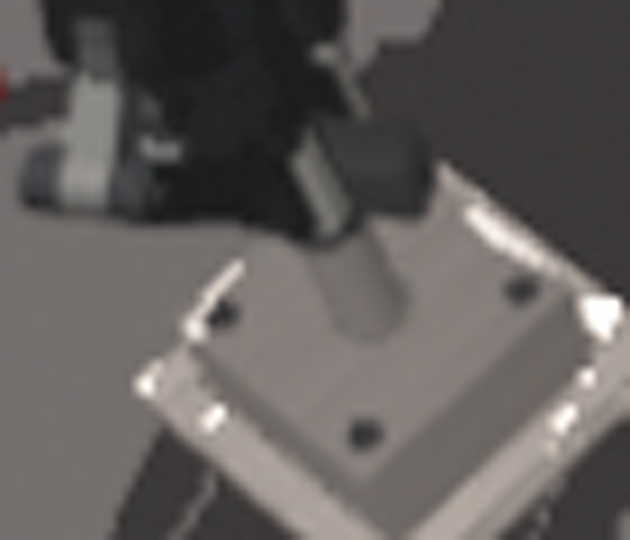

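The friction has gone: the force has dropped to about the pin's weight, and the shank shows at (360, 290) with the block still down. Drawing it clear.

Call:
arm_command:
  increments:
    - [[-0.2,0,0,0],[-0.3,0,0,0],[-0.4,0,0,0],[-0.4,0,0,0],[-0.5,0,0,0],[-0.6,0,0,0],[-0.8,0,0,0],[-1.0,0,0,0],[-1.0,0,0,0],[0,0,0,0],[0,0,0,0]]

```text
time: 23.55
eef_pos: [0.45, -0.2528, 0.1491]
tcp_rot: [-0.618, -0.344, 0.618, -0.344]
contact_force: [0.0, -0.3, -0.5]
opening: 0.14
```

```bash
python3 - <<'E'
from h import *
to([.630,.0235,.15]);print(sensors.get_state()["wrist_torque"])
i=optics.read_camera("scene")[130:250,150:290];cv2.imwrite("pics/s11.png",cv2.resize(i,None,fx=5,fy=5,interpolation=2))
E
```

```text
t 23.55 pos [ 0.45   -0.2528  0.1491] yaw -31.743584897876595 xax [-0.  0. -1.] q [-0.71  0.02  2.03 -0.    1.09 -0.15] open 0.13983001459066483 F [ 0.  -0.3 -0.5]
delta cm [ -0.09    0.768 -32.965]
[0.02733132 0.02081074 0.01230492]
```

View pics/s11.png

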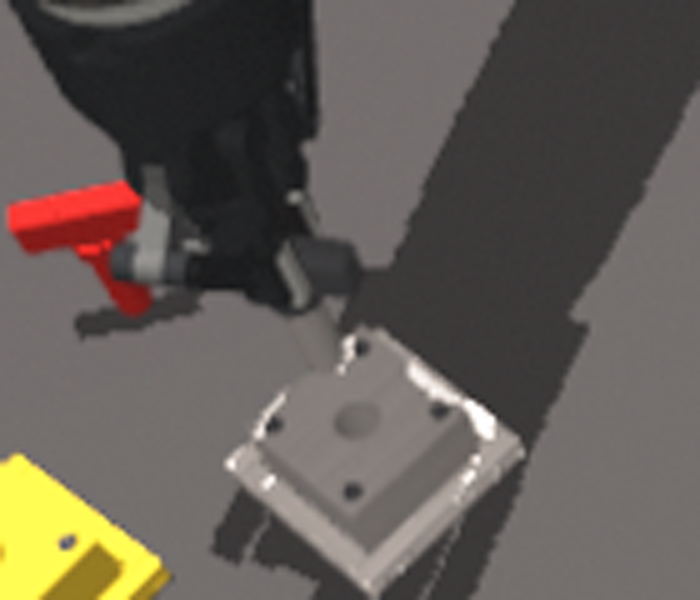

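The pin is clear of the bore: its tip is at (320, 365), the empty bore at (355, 420), and the block is seated. Moving to the stand.

Call:
arm_command:
  increments:
    - [[0,0,-1.0,0],[0,0.07,-2.0,0],[0,0.07,-3.0,0],[0,0.07,-3.0,0],[0,0.07,-3.0,0],[0,0.07,-3.0,0],[0,0.07,-3.0,0],[0,0.07,-3.0,0],[0,0.07,-3.0,0],[0,0.07,-3.0,0],[0,0.07,-3.0,0],[0,0.07,-2.0,0],[0,0.07,-1.0,0],[0,0,0,0],[0,0,0,0]]

```text
time: 25.48
eef_pos: [0.6306, 0.0226, 0.1491]
tcp_rot: [-0.618, -0.344, 0.618, -0.344]
contact_force: [0.1, 0.3, -2.0]
opening: 0.144
```

```bash
python3 - <<'E'
from h import *
to([.630,.0235,.073])
i=optics.read_camera("scene")[130:290,300:460];cv2.imwrite("pics/s12.png",cv2.resize(i,None,fx=4,fy=4,interpolation=2))
i=optics.read_camera("top")[100:220,220:360];cv2.imwrite("pics/t12.png",cv2.resize(i,None,fx=4,fy=4,interpolation=2))
print(proj("scene",(.63,.0235,.087)))
E
```

```text
t 25.475 pos [0.6306 0.0226 0.1491] yaw -31.780379969190598 xax [-0.001 -0.    -1.   ] q [-0.12  0.27  1.76 -0.    1.12  0.43] open 0.14421856525627513 F [ 0.1  0.3 -2. ]
delta cm [ 7.606 -0.091 -0.046]
(np.float64(226.84770135714462), np.float64(385.7761119322544))
```

View pics/s12.png

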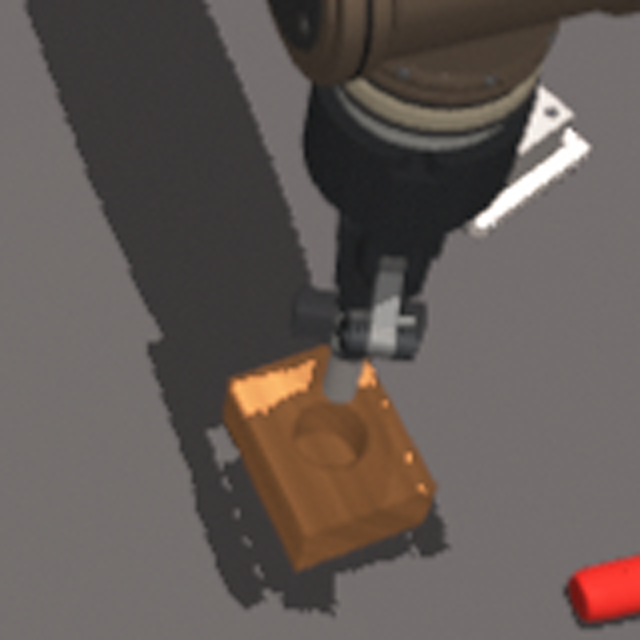

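View pics/t12.png

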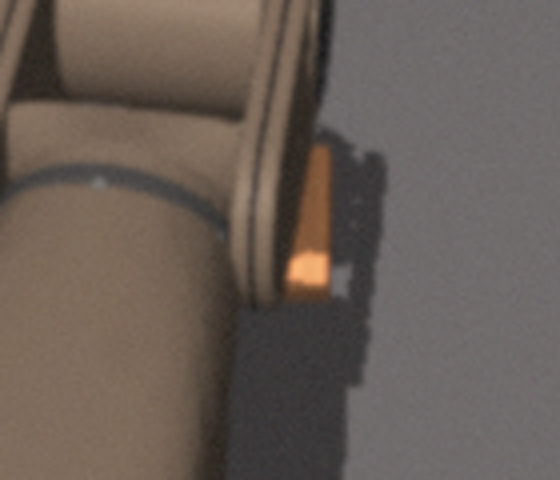

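The tip is at (393, 341), right above and in line with the hole mouth at (437, 331) in the scene crop; the top view is blocked. Lowering.

Call:
arm_command:
  increments:
    - [[0.6,-0.04,0,0],[0.8,-0.05,0,0],[0.8,0,0,0],[0.8,0,0,0],[0.8,0,0,0],[0.8,0,0,0],[0.8,0,0,0],[0.8,0,0,0],[0,0,0,0],[0,0,0,0]]

```text
time: 26.82
eef_pos: [0.6304, 0.0237, 0.0874]
tcp_rot: [0.618, 0.344, -0.618, 0.344]
contact_force: [0.3, 0.3, -1.3]
opening: 0.143
```

```bash
python3 - <<'E'
from h import *
to([.630,.0235,.073])
i=optics.read_camera("scene")[130:290,300:460];cv2.imwrite("pics/s13.png",cv2.resize(i,None,fx=4,fy=4,interpolation=2))
E
```

```text
t 26.825 pos [0.6304 0.0237 0.0874] yaw -31.742999436125118 xax [ 0. -0. -1.] q [-0.12  0.34  1.79  0.    1.01  0.43] open 0.14319127388008665 F [ 0.3  0.3 -1.3]
delta cm [ 1.444 -0.021  0.042]
```

View pics/s13.png

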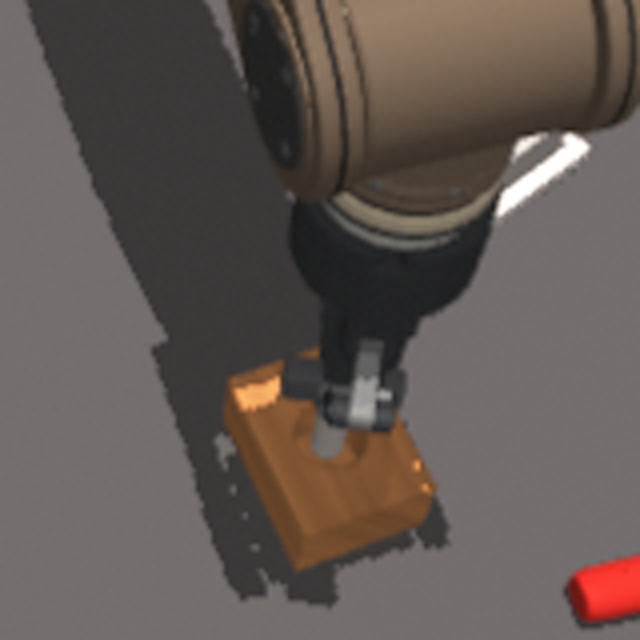

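The tip is inside the hole at (455, 325), on its axis, with no contact force. Lowering the rest.

Call:
arm_command:
  increments:
    - [[0.4,0,0,0],[0.4,0,0,0],[0.3,0,0,0],[0.2,0,0,0],[0.1,0,0,0],[0.1,0,0,0],[0.1,0,0,0],[0,0,0,0]]

```text
time: 27.88
eef_pos: [0.6302, 0.0238, 0.0712]
tcp_rot: [-0.618, -0.344, 0.618, -0.344]
contact_force: [-0.4, 0.4, -0.7]
opening: 0.139
```

Call:
arm_command:
  increments:
    - [[0.07,0,0,0],[0.07,0,0,0],[0,0,0,0]]

```text
time: 28.25
eef_pos: [0.6302, 0.0238, 0.0698]
tcp_rot: [0.618, 0.344, -0.618, 0.344]
contact_force: [0.6, -0.1, -1.8]
opening: 0.139
```

Call:
arm_command:
  increments:
    - [[0.07,0,0,0],[0.07,0,0,0],[0.03,0,0,0],[0,0,0,0]]

```text
time: 28.75
eef_pos: [0.6305, 0.0238, 0.0694]
tcp_rot: [0.618, 0.344, -0.618, 0.344]
contact_force: [-1.0, -0.4, 4.7]
opening: 0.138
```

Bottomed: the force is now +4.7 N upward. Releasing and rising.

Call:
arm_command:
  increments:
    - [[-0.1,0,0,0],[0,0,0,0],[0,0,0,0],[0,0,0,0],[0,0,0,0],[-0.5,0,0,0],[-1.0,0,0,0],[-1.5,0,0,0],[-2.0,0,0,0],[-2.0,0,0,0],[-2.0,0,0,0],[-2.0,0,0,0],[0,0,0,0]]
  grip: 6.0

```text
time: 30.38
eef_pos: [0.6316, 0.0236, 0.1821]
tcp_rot: [0.619, 0.343, -0.616, 0.345]
contact_force: [0.1, -0.1, 1.3]
opening: 0.701
```

Call:
arm_command:
  increments:
    - [[0,2,2,0],[0,3,3,0],[0,3,3,0],[0,3,3,0],[0,2,2,0],[0,0,0,0],[0,0,0,0]]

```text
time: 31.25
eef_pos: [0.672, -0.1542, 0.1785]
tcp_rot: [-0.617, -0.345, 0.618, -0.344]
contact_force: [-0.5, 1.0, 0.3]
opening: 0.703
```

```bash
python3 - <<'E'
from h import *
to([.630,.0235,.073])
a=optics.read_camera("scene");cv2.imwrite("pics/s14.png",a);i=a[170:290,320:460];cv2.imwrite("pics/s14c.png",cv2.resize(i,None,fx=5,fy=5,interpolation=2))
b=optics.read_camera("top");cv2.imwrite("pics/t14.png",b)
E
```

```text
t 31.25 pos [ 0.672  -0.1542  0.1785] yaw -31.721923947227364 xax [-0.001  0.001 -1.   ] q [-0.37  0.36  1.58  0.    1.2   0.18] open 0.7030416342340374 F [-0.5  1.   0.3]
delta cm [ 10.575 -12.901 -12.907]
```

View pics/s14.png

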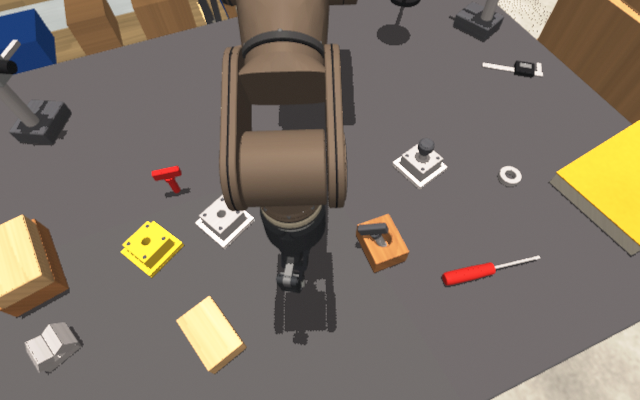

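View pics/s14c.png

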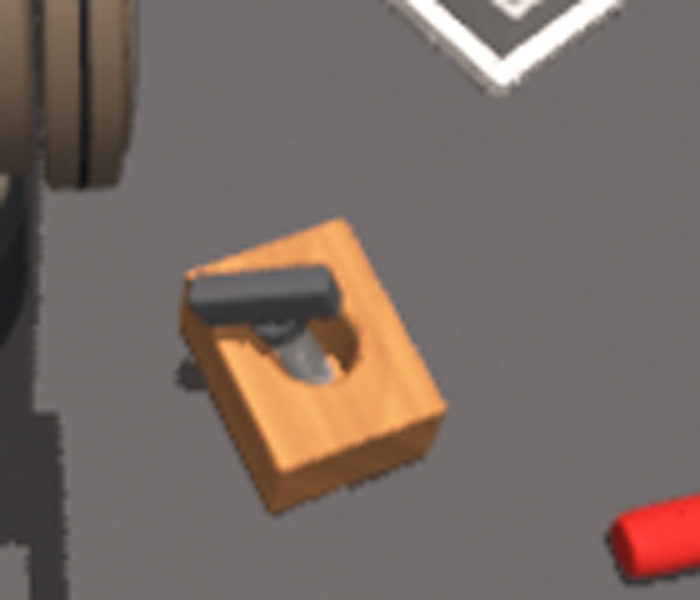

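View pics/t14.png

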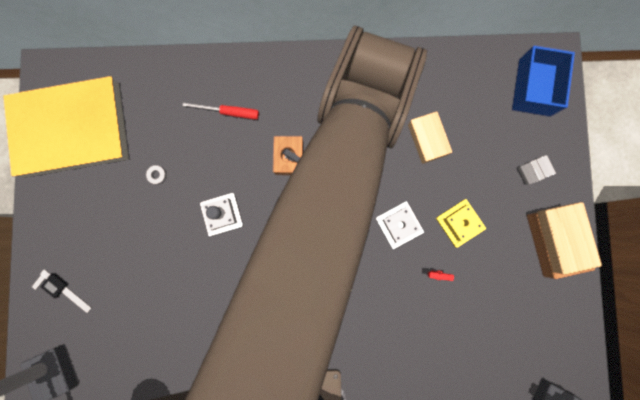

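The pin is standing in the hole but leaning: bar at (229, 373) and tip at (245, 385) in scene. The block and knob pin look unmoved. I'll move the arm further off for a clear top view so I can measure the lean.

Call:
arm_command:
  increments:
    - [[0,2,2,0],[0,3,3,0],[0,3,3,0],[0,2,2,0],[0,0,0,0],[0,0,0,0],[0,0,0,0]]

```text
time: 32.22
eef_pos: [0.7048, -0.2916, 0.1792]
tcp_rot: [-0.617, -0.345, 0.617, -0.344]
contact_force: [-0.4, 0.2, 0.7]
opening: 0.703
```

```bash
python3 - <<'E'
from h import *
a=optics.read_camera("scene");i=a[210:275,345:415];cv2.imwrite("pics/s15.png",cv2.resize(i,None,fx=9,fy=9,interpolation=2))
b=optics.read_camera("top");i=b[130:180,260:320];cv2.imwrite("pics/t15.png",cv2.resize(i,None,fx=10,fy=10,interpolation=2))
t0=cv2.imread("pics/top0.png");s0=cv2.imread("pics/scene0.png")
def sh(x,y,w):
    r0,r1,c0,c1=w;f=lambda q:np.float32(cv2.cvtColor(q,cv2.COLOR_BGR2GRAY)[r0:r1,c0:c1]);return np.round(cv2.phaseCorrelate(f(x),f(y),cv2.createHanningWindow((c1-c0,r1-r0),cv2.CV_32F))[0],2)
print("knob",sh(t0,b,(190,238,198,246)),sh(s0,a,(130,190,390,450)),"block",sh(t0,b,(198,252,372,428)))
E
```

```text
knob [ 0.12 -0.05] [-0.02 -0.04] block [0.93 5.75]
```

View pics/s15.png

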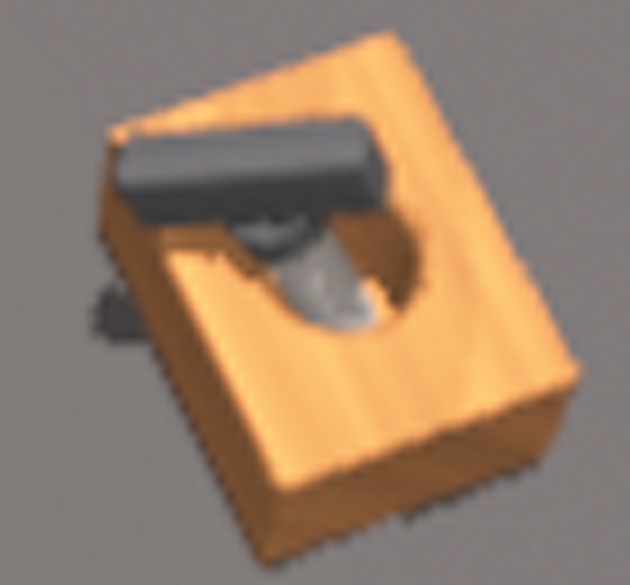

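View pics/t15.png

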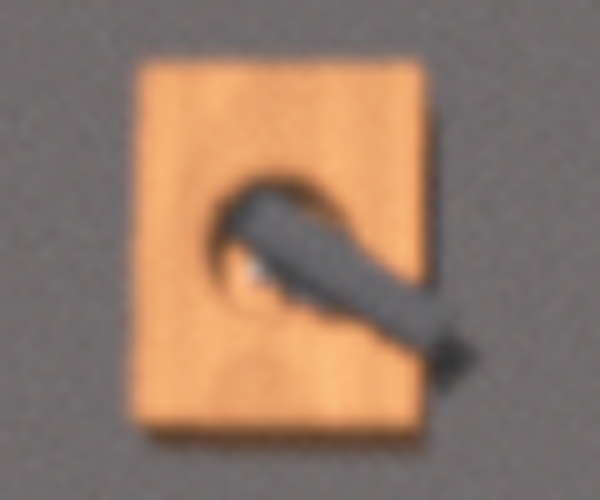

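```bash
python3 - <<'E'
from h import *
from scipy.optimize import least_squares
def tri(t,s):
    f=lambda P:np.r_[np.array(proj("top",P))-t,np.array(proj("scene",P))-s-np.array([-1.2,1.3])]
    r=least_squares(f,[.62,.02,.08]);return r.x,r.fun
A,ra=tri(np.array([130+205/10-.5,260+262/10-.5]),np.array([210+142/9-.5,345+372/9-.5]))
B,rb=tri(np.array([130+318/10-.5,260+438/10-.5]),np.array([210+160/9-.5,345+125/9-.5]))
d=A-B;print(A,ra,B,rb,np.linalg.norm(d),np.degrees(np.arcsin(d[2]/np.linalg.norm(d))))
C=(A+B)/2;print("top centre",C,"horiz off from hole",np.hypot(*(C[:2]-[.63,.0235])))
E
```

```text
[0.62920942 0.02486357 0.09553011] [-0.15228954 -0.40345711  0.04333849 -0.33502592] [ 0.60457483 -0.0167236   0.07591555] [ 0.11481857  0.33802325 -0.03411748  0.28093471] 0.05216403334488311 22.087176145731615
top centre [0.61689213 0.00406998 0.08572283] horiz off from hole 0.023438046111699605
```

```bash
python3 - <<'E'
from h import *
t0=cv2.imread("pics/top0.png");b=optics.read_camera("top")
i=np.hstack([cv2.resize(x[195:255,370:430],None,fx=6,fy=6,interpolation=2) for x in(t0,b)]);cv2.imwrite("pics/t16.png",i)
g=cv2.cvtColor(b,cv2.COLOR_BGR2GRAY);g0=cv2.cvtColor(t0,cv2.COLOR_BGR2GRAY)
for x,y in((165,250),(372,137),(487,345),(280,457)):
    c=375+x/12-.5;r=200+y/12-.5;r,c=int(round(r)),int(round(c))
    o=[]
    for q in(g0,g):
        p=255-q[r-3:r+4,c-3:c+4].astype(float);p-=np.median(p);p[p<15]=0;Y,X=np.mgrid[-3:4,-3:4];o.append((np.sum(X*p)/p.sum(),np.sum(Y*p)/p.sum()))
    print(np.round(np.subtract(o[1],o[0]),2))
to([.7,-.29,.18])
E
```

```text
[nan nan]
[nan nan]
[nan nan]
[nan nan]
t 32.375 pos [ 0.7049 -0.2918  0.1793] yaw -31.67451238192823 xax [ 0. -0. -1.] q [-0.53  0.52  1.37  0.    1.26  0.03] open 0.7011967224447324 F [ 0.1 -0.1  0.4]
delta cm [-0.066 -0.512  0.1  ]<stdin>:9: RuntimeWarning: invalid value encountered in scalar divide
```

View pics/t16.png

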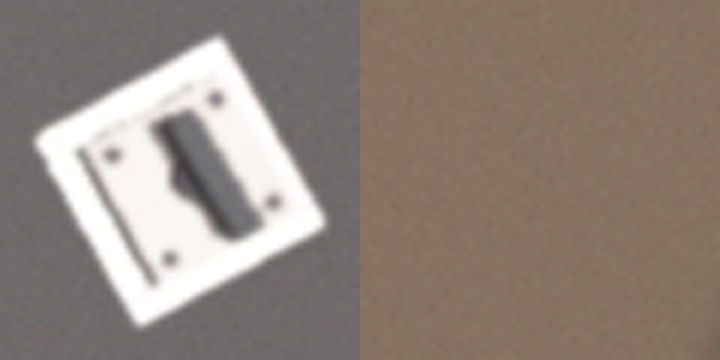

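The arm now covers the block in this view, so that comparison means nothing. I'll use the earlier clear picture (t14, s14) instead.

```bash
python3 - <<'E'
import cv2,numpy as np
g0=cv2.imread("pics/top0.png",0);g=cv2.imread("pics/t14.png",0)
s0=cv2.imread("pics/scene0.png",0);s=cv2.imread("pics/s14.png",0)
def m(a,b,r,c,h):
    R=cv2.matchTemplate(b[r-h-4:r+h+5,c-h-4:c+h+5],a[r-h:r+h+1,c-h:c+h+1],cv2.TM_CCOEFF_NORMED);_,v,_,p=cv2.minMaxLoc(R);return p[0]-4,p[1]-4,round(v,2)
for x,y in((165,250),(372,137),(487,345),(280,457)): print("top",m(g0,g,int(round(200+y/12-.5)),int(round(375+x/12-.5)),4))
for x,y in((178,358),(365,520)): print("scene",m(s0,s,int(round(185+y/12-.5)),int(round(190+x/12-.5)),4))
E
```

```text
top (0, 0, 1.0)
top (0, 0, 0.67)
top (0, 0, 0.42)
top (0, 0, 1.0)
scene (0, 0, 1.0)
scene (0, 0, 1.0)
```

The block's bolt holes match with zero shift, the pin is in the hole, and the robot is clear. Handing in.

```bash
python3 -c "
from plant import ctrl
print(ctrl.sign_off())"
```

```text
the job is handed in; nothing more can be done
None
```

The bar-handled pin is out of its block and standing point down in the hole of the wooden stand. I handed the job in at about 32 s; no verdict was reported.

- **Gripping:** My first two tries at the bar caught the collar below it. I reopened, rose about 10 mm in total and gripped the bar properly at 13 mm opening.
- **Working it out:** I twisted about 30° either side while rising about 3 mm per 60°. The readings after each stroke showed about 9 N of pull or less, falling to roughly the pin's weight once it came free.
- **Pin:** It leans about 22° in the hole (limit 34°). Its tip is about 35 mm below the mouth and about 7 mm off the axis, both worked out from the measured lean. I took two camera views after release, about a second apart, and saw no visible change.
- **Block:** Its bolt holes match the starting pictures with zero shift. Two of the top-view matches were weak (0.42 and 0.67) because the bar and its shadow are gone. An earlier automatic comparison gave about 6 px, which I disregarded because the pin was missing from the block and the arm was coming into view; the repeat after it failed because the arm covered the block.
- **Knob pin:** It shows a shift of 0.1 px or less in both views.
- **Robot:** It stands clear of everything, with about zero contact force.
- **Disagreement between cameras:** The two views differed by about 4 mm in position. I used values between the two.

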